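Feel a handle blank into the hidden groove of a dust-hooded jig

ROBOT

A 7-joint arm with a two-finger parallel gripper is mounted at the origin on a cart in front of the work surface, level with it; the furniture and walls round the work are solid. World frame = base frame: x ahead of the robot, y to its left, z up, the work surface at z = 0. Lengths are in m, angles in rad, forces in N, time in s.
With the tool pointing down it reaches from about 0.35 to 0.775 m from the base axis. Payload 3.1 kg.
Tool frame: the origin (TCP) lies between the finger pads; the fingertips stand 8 mm ahead of it and the grasp point (between the pads) lies 11 mm behind it (r.tip_extent is the distance from the TCP to the fingertips, in m); z points along the fingers, y is the direction in which the jaws open and shut (so a half turn about z gives the same grasp; the last joint's range is limited). The gripper opens to 85 mm and grips with 20 to 120 N. Pads are 22 mm wide; open, the fingers measure 114 mm over their backs; the gripper's body (76 mm by 85 mm) begins 54 mm behind the grasp point. The pads swing forward as they close: fully open they stand 13 mm farther back than shut.
Start: joints at [1.169, 0.311, 0.014, 1.512, -0.004, 1.319, -0.027], TCP at [0.194, -0.515, 0.239] pointing down, gripper open.
Joint ranges: [-2.7, 2.7], [-0.3, 1.91], [-1.27, 1.3], [0.12, 2.57], [-1.44, 4.58], [0.2, 2.03], [-3.05, 3.05]. Speed limits (rad/s): [2.79, 2.79, 3.14, 3.14, 3.14, 3.14, 3.14].

INTERFACE

Orientations are given as a rotation vector (axis times angle).
In Python, from rig import r gives the robot as it stands.
- The arm moves only by the shell command python3 -m pendant 'ROWS' [FORCE]. ROWS is text: rows parted by semicolons, each of 5 numbers parted by spaces: the opening, from 0 (shut) to 1 (fully open), then the shift along the world's x, y, z in cm, then the turn about the world's z in rad. In form: claw dx dy dz roll; .... A call has 1 to 8 rows; each row is the pose to reach, as a shift and turn from the pose commanded when the call began; what a row does not reach only later rows make up. A row lasts 1/8 s, in which the tool goes at most 62.5 mm and 10.7 degrees, less where a joint would pass 70% of its speed; a pose out of reach is approached as far as the arm can. A call with a gripper value outside its range is refused whole. The fingers move at their own pace and stop on an object; FORCE is the grip in N (left out, the last holds). Time passes only in rows, so rows that repeat a pose let the fingers close. It gives the time, the measured TCP pose, the force and the opening at its end, in the units of the state.
- r.get_state(): the state, without advancing time (a new reading comes with each control period).
- r.get_image(name): name is "side" or "top"; returns a dict with "image" (420x560x3 uint8, red, green, blue), "fx", "fy", "cx", "cy" (pixels), "rvec" (rotation vector, rad) and "tvec" (3), from world to camera coordinates, as OpenCV has them. Camera axes: x right, y down, z forward; pixel columns grow to the right and rows downward; lengths in m; the calibration is good to about 2 mm. A picture is of the moment at which its call begins. There is no depth.
- r.job_done(): hands the job in, once; it reports no verdict.
The state is a dict: "t": time; "joint_pos": joint angles; "joint_vel": joint speeds; "effort": joint torques, N m; "position": TCP position; "tcp_rot": TCP orientation; "force": force on the tool from outside, world axes, zero at the start; "wrist_torque": the same for the moment, N m; "opening": opening from 0.0 (shut) to 1.0 (fully open).
Only numpy, scipy, OpenCV 4.12 (cv2) and the standard library are available. Lean on these libraries where they do the work, as an engineer would, in place of code of your own. Each camera call takes 0.05 s, during which the arm holds its last target.

TASK

Take the narrow handle blank out of the low storage rack and load it into the grey dust-hooded jig, bare end first, with its red-painted end left sticking out towards you. Slide the bare end in under the hood on top of the black nest plate, sweep it sideways until it drops into the groove you cannot see, then push it fully home against the stop, let go and leave it lying flat. Leave the wide blank in the rack, the tape measure and the cork block where they are.

Things in the scene. Friction and masses are not known exactly. Their poses are not given: they have to be found in the camera images.
- blank: narrow hardwood handle blank, 29 mm wide (x), 185 mm long (y), 22 mm high (z), about 70 g; origin at the centre of its underside. Red paint on the last 35 mm at its -y end, +y end bare. Starts on the bench in the rack's near lane (y = +41 mm), red end 75 mm deep under the cover, bare end out by 110 mm: it must be taken by the bare end, put down and taken again near the red end
- blank_nose (a point): middle of the bare end face of the blank, 92.5 mm from its middle, 11 mm above its underside
- blank_tail (a point): middle of the red end face of the blank, 92.5 mm from its middle, 11 mm above its underside
- rack: low dark wood rack, fixed: 85 mm deep (x), 180 mm wide (y), 42 mm high; origin at the centre of its underside; open front faces its -x. Two lanes 66 mm wide, centred at y = +41 and -41 mm, no floor (things lie on the bench), cover underside 34 mm above the bench, back wall 8 mm thick at +x
- hood: grey dust-hooded jig, fixed, rigid; origin at the hood's centre on the bench, work goes in along +x, y across. Dark wood base board 8 mm thick, x = -150 to +60 mm, 250 mm wide. Hood x = -70 to +60 mm, solid cheeks at |y| > 72 mm, roof underside 48 mm, top 56 mm above the bench, dust spigot on top (68 mm across, centre x = +20 mm, top 76 mm above the bench)
- brush_back: wide hardwood brush-back blank, 52 x 150 x 18 mm, long along its y, origin at the centre of its underside; lies loose in the far lane of the rack, its middle level with that of the narrow blank, sticking out about 92 mm. Stays there
- tape_measure: grey and red tape measure, 64 x 103 x 36 mm, loose on the right of the bench; origin at the centre of its underside. Stays there
- sanding_block: cork sanding block, 65 x 110 x 29 mm, loose right of the jig, in front of the big box; origin at the centre of its underside. Stays there
- plate_front (a point): point on the jig's y = 0 line at the front top edge of the black nest plate under the hood, x = -20 mm, 18 mm above the bench; the fixed plate is 10 mm thick, lies on the base board and spans the hood's inside, leaving 30 mm of height below the roof
- stop (a point): point on the jig's y = 0 line on the stop at the back end of the groove, x = +45 mm, 8 mm above the bench. The groove runs along x through the nest plate from its front edge to here, 34 mm wide, floor 8 mm above the bench (the base board). Its centre lies anywhere from y = -25 to +25 mm of this line; it cannot be seen or read and must be felt for

How it is judged:
By the outcome, as a careful person would: the job done as asked, in the order asked, and still so for the second after the job is handed in, with the robot touching nothing.
It also fails if it takes over 48 s, if anything falls off the work surface, if the arm or the gripper's body presses on something with over 40 N, if the wrist force passes 120 N, or if a joint passes its speed limit or range.

## Working session

There is one attempt and no reset: what is moved stays moved. The work goes in short steps, Python scripts to look and compute and a shell command to move; the robot and the scene stay as the last step left them, time stands still between calls to the robot, and variables do not carry over. Pictures are saved under pics/ and viewed, and the job is handed in when it is done.

```bash
ls; mkdir -p pics
cat > h.py <<'E'
import numpy as np, cv2
from rig import r
def snap(name,fn):
    d=r.get_image(name); cv2.imwrite('pics/'+fn,d['image'][:,:,::-1]); np.savez('pics/'+fn+'.npz',**{k:np.array(v) for k,v in d.items()}); return d
def ray(d,u,v,z):
    R,_=cv2.Rodrigues(np.array(d['rvec'],float)); t=np.array(d['tvec'],float).ravel()
    c=-R.T@t; q=R.T@np.array([(u-d['cx'])/d['fx'],(v-d['cy'])/d['fy'],1.])
    return c+q*(z-c[2])/q[2]
def proj(d,P):
    K=np.array([[d['fx'],0,d['cx']],[0,d['fy'],d['cy']],[0,0,1.]])
    return cv2.projectPoints(np.array(P,float).reshape(-1,3),np.array(d['rvec'],float),np.array(d['tvec'],float),K,None)[0].reshape(-1,2)
E
python3 - <<'E'
from h import *
for n in('top','side'):
    d=snap(n,n+'0.png'); R,_=cv2.Rodrigues(np.array(d['rvec'],float)); print(n,d['fx'],-R.T@np.array(d['tvec'],float).ravel())
print(r.get_state())
E
```

```text
pics
top 491.03682950416015 [0.51458789 0.03632548 1.68938423]
side 379.44868983018836 [0.56829831 0.85462943 0.81870431]
{'t': 0.1, 'joint_pos': array([ 1.16927882,  0.31168653,  0.01399875,  1.51291518, -0.00438424,
        1.31921108, -0.02718747]), 'joint_vel': array([ 0.0005218 , -0.00095437,  0.00125046, -0.00411671, -0.00063651,
        0.00046648,  0.00104483]), 'effort': array([ 4.49852269e-04, -3.80856729e+01,  1.46609726e-01, -2.31243861e+01,
        1.23423751e-02,  8.13674211e-03,  1.12231538e-05]), 'position': array([ 0.19343355, -0.51416917,  0.23829984]), 'tcp_rot': array([-3.08876490e+00, -5.61909409e-01,  7.81955931e-04]), 'force': array([-0.5645387 , -0.60365072, -0.94798171]), 'wrist_torque': array([-0.0401824 , -0.01079989, -0.03044386]), 'opening': 1.0026978720517736}
```

View pics/top0.png

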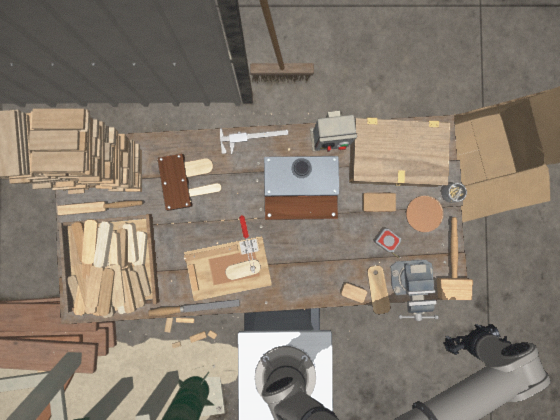

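View pics/side0.png

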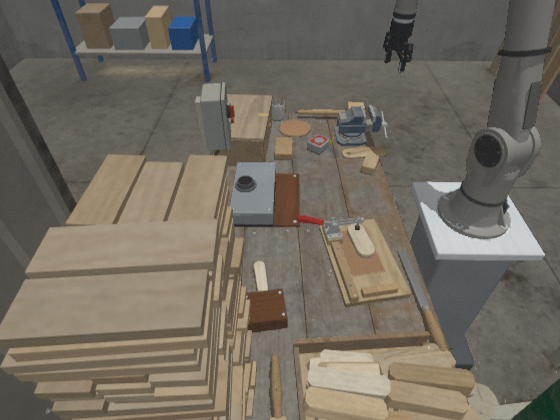

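Run:
```python
import cv2
a=cv2.imread('pics/top0.png')
cv2.imwrite('pics/c1.png',cv2.resize(a[140:225,150:260],None,fx=7,fy=7,interpolation=cv2.INTER_CUBIC))
cv2.imwrite('pics/c2.png',cv2.resize(a[145:230,255:410],None,fx=5,fy=5,interpolation=cv2.INTER_CUBIC))
b=cv2.imread('pics/side0.png')
cv2.imwrite('pics/c3.png',cv2.resize(b[150:340,220:345],None,fx=3,fy=3,interpolation=cv2.INTER_CUBIC))
```

```text
(no output)
```

View pics/c1.png

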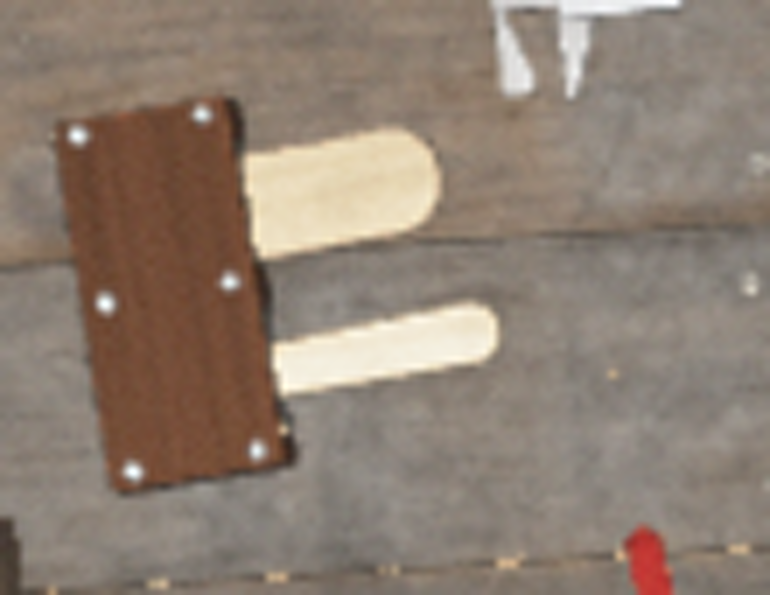

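View pics/c2.png

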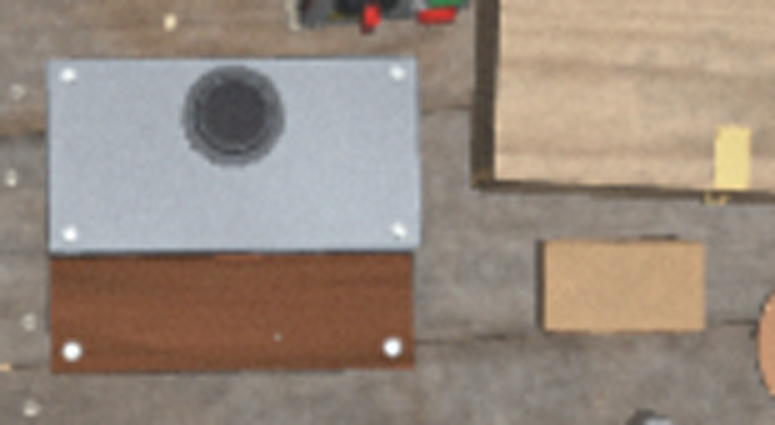

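View pics/c3.png

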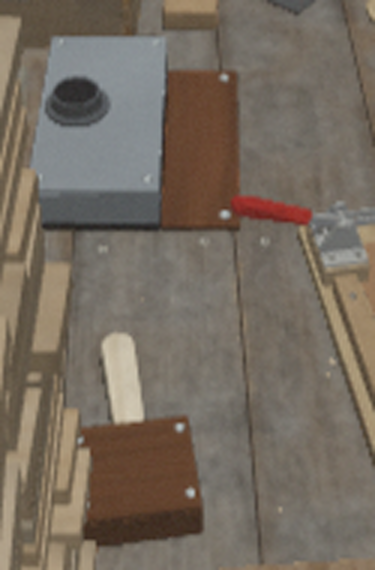

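```bash
cat > m.py <<'E'
from h import *
def blankfit(d,z,box,hsv=((12,15,180),(40,130,255)),off=0):
    img=d['image'] if isinstance(d['image'],np.ndarray) else d['image']
    x0,y0,x1,y1=box; h=cv2.cvtColor(np.ascontiguousarray(img[y0:y1,x0:x1]),cv2.COLOR_RGB2HSV)
    m=cv2.inRange(h,*[np.array(a) for a in hsv])
    c=max(cv2.findContours(m,cv2.RETR_EXTERNAL,cv2.CHAIN_APPROX_NONE)[0],key=cv2.contourArea).reshape(-1,2)+[x0,y0]
    W=np.array([ray(d,u,v,z)[:2] for u,v in c]); return c,W
E
python3 - <<'E'
from m import *
d=dict(np.load('pics/top0.png.npz')); d['fx']=float(d['fx'])
def fit(W,n):
    (c,s,a)=cv2.minAreaRect((W*1000).astype(np.float32)); print(n,np.round(c,1),np.round(s,1),round(a,1)); return
h=cv2.cvtColor(d['image'],cv2.COLOR_RGB2HSV)
print('hsv blank',h[188,205],'wide',h[167,198],'rack',h[180,170],'hood',h[180,290],'board',h[207,300])
c,W=blankfit(d,.022,(187,178,226,200)); fit(W,'blank'); print(W.min(0),W.max(0))
for (nm,box,z,rng) in [('rack',(150,145,205,215),.042,((0,90,40),(14,255,160))),('hood',(255,148,350,196),.056,((90,5,100),(125,90,230))),('board',(255,196,350,225),.008,((0,90,40),(14,255,160)))]:
    c,W=blankfit(d,z,box,rng); fit(W,nm)
# corners from rack screw heads (pixels in crop/7 + offset)
for n,x0,y0,s,z,L in [('rack',150,140,7,.042,[(78,135),(202,115),(133,471),(257,450)]),('hood',255,145,5,.056,[(68,75),(397,73),(70,233),(398,231),(50,60),(416,60),(48,250),(418,248)]),('board',255,145,5,.008,[(72,351),(392,347),(51,372),(413,372)]),('spigot',255,145,5,.076,[(232,114)]),('blanktip',150,140,7,.011,[(490,315)]),('wide',150,140,7,.018,[(248,155),(262,257),(438,175)]),('clamp red',150,140,7,.03,[(645,525)])]:
    for p in L: print(n,p,np.round(ray(d,x0+(p[0]+.5)/s-.5,y0+(p[1]+.5)/s-.5,z)*1000,1))
E
```

```text
hsv blank [ 21  31 242] wide [ 19  58 227] rack [ 10 131 113] hood [105  19 190] board [ 10 134 131]
blank [635.9 267.8] [ 28.7 108.2] 11.0
[0.61371287 0.21551743] [0.65741161 0.32055836]
rack [662.1 366.8] [179.7  87.3] 9.5
hood [677.9 -58.7] [128.4 248.9] 0.7
board [572.7 -60.1] [247.   78.9] 89.6
rack (78, 135) [738.1 411.9  42. ]
rack (202, 115) [747.4 352.6  42. ]
rack (133, 471) [576.6 385.3  42. ]
rack (257, 450) [586.3 326.2  42. ]
hood (68, 75) [731.8  50.9  56. ]
hood (397, 73) [ 732.  -169.3   56. ]
hood (70, 233) [626.   50.3  56. ]
hood (398, 231) [ 626.  -168.7   56. ]
hood (50, 60) [741.9  62.9  56. ]
hood (416, 60) [ 740.7 -182.2   56. ]
hood (48, 250) [614.8  65.   56. ]
hood (418, 248) [ 614.5 -182.    56. ]
board (72, 351) [548.4  49.8   8. ]
board (392, 347) [ 549.6 -169.7    8. ]
board (51, 372) [534.1  64.3   8. ]
board (413, 372) [ 532.3 -183.9    8. ]
spigot (232, 114) [702.7 -57.3  76. ]
blanktip (490, 315) [652.9 218.2  11. ]
wide (248, 155) [731.1 334.9  18. ]
wide (262, 257) [681.3 328.   18. ]
wide (438, 175) [720.8 242.5  18. ]
clamp red (645, 525) [549.3 141.7  30. ]
```

```bash
cat >> h.py <<'E'
def state():
    s=r.get_state(); R,_=cv2.Rodrigues(np.array(s['tcp_rot'])); yaw=np.degrees(np.arctan2(R[1,1],R[0,1]))
    return s,yaw
def go(x,y,z,jaw):
    s,yaw=state(); p=np.array(s['position']); dy=(jaw-yaw+90)%180-90
    print('t',round(s['t'],2),'p',np.round(p*1000,1),'jaw',round(yaw,1),'tilt',np.round(cv2.Rodrigues(np.array(s['tcp_rot']))[0][:,2],3)); print('shift cm',np.round((np.array([x,y,z])-p)*100,2),'roll',round(np.radians(dy),3),'F',np.round(s['force'],1),'j7',np.round(s['joint_pos'][6],2),'open',round(s['opening'],3))
E
python3 -c "
from h import *
go(.6384,.254,.15,10.9)"; python3 -m pendant '0.6 0 0 4 0; 0.6 2 4 8 0.1; 0.6 6 10 9 0.25; 0.6 9 15.5 9 0.4; 0.6 12 21 9 0.55; 0.6 15 26.5 9 0.7; 0.6 18 32 9 0.85; 0.6 21 37 9 1.0'
```

```text
t 0.1 p [ 193.4 -514.2  238.3] jaw -69.4 tilt [-0.001  0.002 -1.   ]
shift cm [44.5  76.82 -8.83] roll 1.401 F [-0.6 -0.6 -0.9] j7 -0.03 open 1.003
t: 1.1
position: [0.4007, -0.1486, 0.3291]
tcp_rot: [2.438, 1.981, -0.001]
force: [1.3, -1.0, 0.6]
opening: 0.602
```

```bash
python3 -c "
from h import *
go(.6384,.254,.08,10.9)"; python3 -m pendant '0.6 3.5 5 -2 0.1; 0.6 7 10 -4 0.2; 0.6 10.5 15 -6 0.3; 0.6 14 20.5 -8 0.4; 0.6 17.5 26 -11 0.4; 0.6 21 31.5 -14 0.4; 0.6 23.7 37 -18 0.4; 0.6 23.8 40.2 -22 0.4'; python3 -c "
from h import *
go(.6384,.254,.011,10.9)
snap('top','top1.png')
a=cv2.imread('pics/top1.png');cv2.imwrite('pics/c4.png',cv2.resize(a[140:225,150:260],None,fx=7,fy=7,interpolation=cv2.INTER_CUBIC))"
```

```text
t 1.1 p [ 400.7 -148.6  329.1] jaw -11.8 tilt [-0.    -0.001 -1.   ]
shift cm [ 23.77  40.26 -24.91] roll 0.397 F [ 1.3 -1.   0.6] j7 0.09 open 0.602
t: 2.1
position: [0.6351, 0.2351, 0.1256]
tcp_rot: [2.002, 2.42, 0.002]
force: [0.2, -0.4, -0.8]
opening: 0.598
t 2.1 p [635.1 235.1 125.6] jaw 10.8 tilt [ 0.002  0.001 -1.   ]
shift cm [  0.33   1.89 -11.46] roll 0.002 F [ 0.2 -0.4 -0.8] j7 -0.45 open 0.598
```

View pics/c4.png

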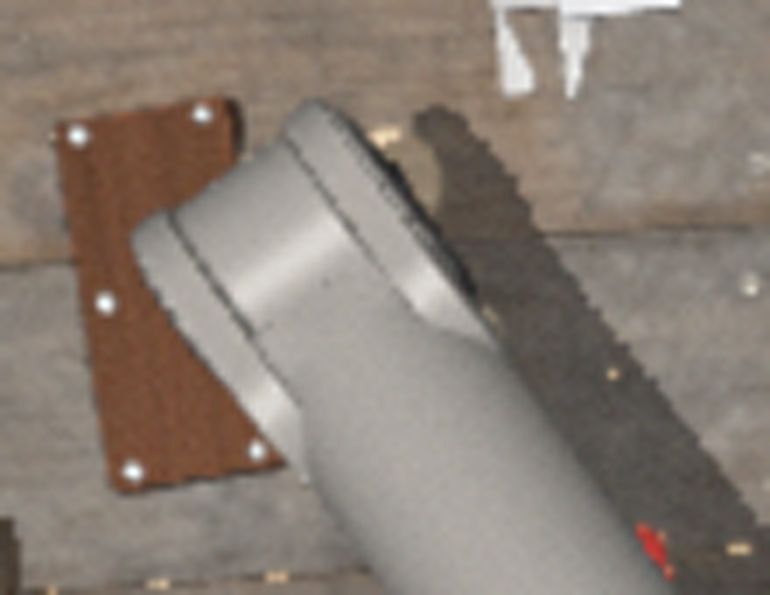

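```bash
python3 -m pendant '0.6 0 0 0 0'; python3 -c "
from h import *
go(.6384,.254,.011,10.9)
snap('side','s1.png')
a=cv2.imread('pics/s1.png');cv2.imwrite('pics/c5.png',cv2.resize(a[180:370,200:345],None,fx=4,fy=3,interpolation=cv2.INTER_CUBIC))"
```

```text
t: 2.28
position: [0.6308, 0.2352, 0.1231]
tcp_rot: [-1.994, -2.422, 0.008]
force: [-0.8, -0.6, 0.3]
opening: 0.597
t 2.27 p [630.8 235.2 123.1] jaw 11.1 tilt [-0.007 -0.001 -1.   ]
shift cm [  0.76   1.88 -11.21] roll -0.003 F [-0.8 -0.6  0.3] j7 -0.44 open 0.597
```

View pics/c5.png

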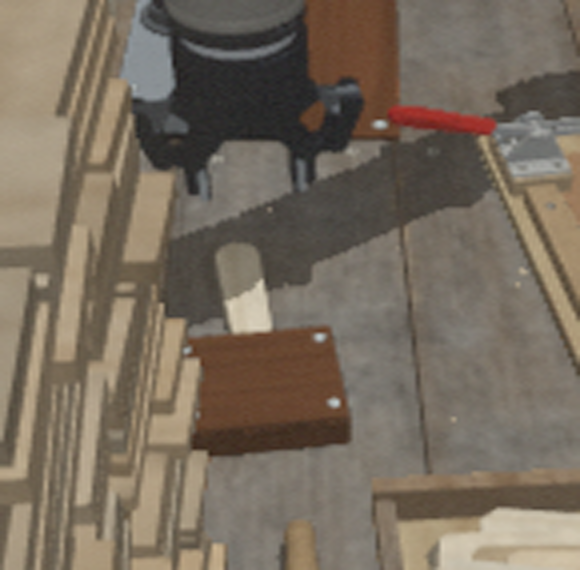

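```bash
python3 -m pendant '0.6 0.8 1.9 -3 0; 0.6 0.8 1.9 -6 0; 0.6 0.8 1.9 -8 0;0.6 0.8 1.9 -8.5 0;0.6 0.8 1.9 -8.5 0'; python3 -c "
from h import *
go(.6384,.254,.011,10.9)"
```

```text
t: 2.95
position: [0.6422, 0.2518, 0.0429]
tcp_rot: [2.003, 2.419, 0.002]
force: [-0.1, 0.3, 0.4]
opening: 0.602
t 2.95 p [642.2 251.8  42.9] jaw 10.8 tilt [ 0.002  0.    -1.   ]
shift cm [-0.38  0.22 -3.19] roll 0.002 F [-0.1  0.3  0.4] j7 -0.49 open 0.602
```

```bash
python3 -m pendant '0.6 -0.3 0.2 -1.5 0; 0.6 -0.3 0.2 -3 0; 0.6 -0.3 0.2 -3 0; 0.2 -0.3 0.2 -3 0; 0.2 -0.3 0.2 -3 0;0.2 -0.3 0.2 -3 0' 40; python3 -c "
from h import *
go(.6384,.254,.011,10.9)"
```

```text
t: 3.7
position: [0.6387, 0.2546, 0.0122]
tcp_rot: [2.002, 2.421, 0.001]
force: [-0.8, -0.1, 0.6]
opening: 0.317
t 3.7 p [638.7 254.6  12.2] jaw 10.8 tilt [ 0.001  0.    -1.   ]
shift cm [-0.03 -0.06 -0.12] roll 0.001 F [-0.8 -0.1  0.6] j7 -0.51 open 0.317
```

```bash
python3 -m pendant '0.2 0 0 0.2 0; 0.2 0.4 -2 0.2 0; 0.2 0.8 -4 0.2 0; 0.2 1.2 -6.2 0.2 0; 0.2 1.6 -8.4 0.2 0; 0.2 2 -10.6 0.2 0; 0.2 2.2 -11.8 0.2 0; 0.2 2.2 -11.8 0 0' 40; python3 -c "
from h import *
go(.6384,.254,.011,10.9)
snap('side','s2.png')
a=cv2.imread('pics/s2.png');cv2.imwrite('pics/c6.png',cv2.resize(a[150:340,200:345],None,fx=4,fy=3,interpolation=cv2.INTER_CUBIC))"
```

```text
t: 4.7
position: [0.6613, 0.1341, 0.0122]
tcp_rot: [2.004, 2.417, -0.001]
force: [0.6, -0.6, 2.4]
opening: 0.321
t 4.7 p [661.3 134.1  12.2] jaw 10.7 tilt [ 0.001 -0.002 -1.   ]
shift cm [-2.29 11.99 -0.12] roll 0.004 F [ 0.6 -0.6  2.4] j7 -0.34 open 0.321
```

View pics/c6.png

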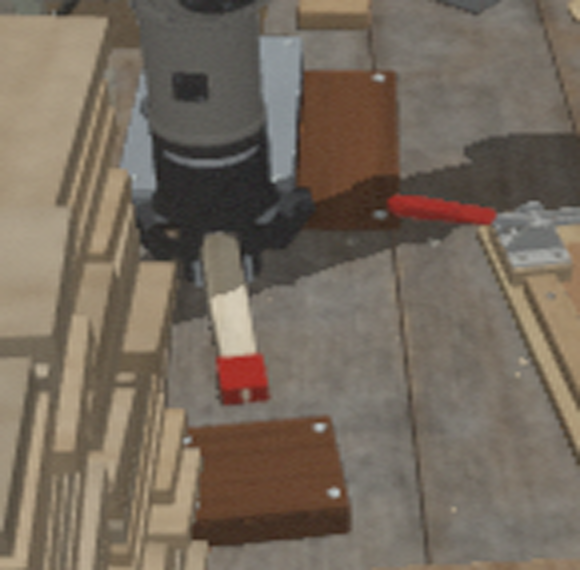

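```bash
python3 -m pendant '0.6 0 0 0 0; 0.6 0 0 0 0; 0.6 0 0 2.5 0; 0.6 0 0 6 0; 0.6 -0.9 5 6 0; 0.6 -1.8 10 6 0; 0.6 -2.3 12.4 6 0; 0.6 -2.3 12.4 5 0' ; python3 -c "
from h import *
from m import blankfit
for n,z in(('side',.022),):
  d=snap(n,n+'2.png')
  h=cv2.cvtColor(d['image'],cv2.COLOR_RGB2HSV)
  m=cv2.inRange(h,(0,150,100),(6,255,255))|cv2.inRange(h,(174,150,100),(180,255,255)); m[:, :225]=0; m[:,290:]=0; m[:240]=0
  ys,xs=np.nonzero(m); print(len(xs),xs.min(),xs.max(),ys.min(),ys.max())
cv2.imwrite('pics/c7.png',cv2.resize(d['image'][180:300,220:300,::-1],None,fx=7,fy=5,interpolation=cv2.INTER_CUBIC))
go(.638,.257,.0122,10.7)
"
```

```text
t: 5.75
position: [0.6358, 0.266, 0.0627]
tcp_rot: [-1.992, -2.427, -0.006]
force: [-0.5, -0.2, -0.2]
opening: 0.597
126 255 266 269 284
t 5.8 p [636.  261.5  59.9] jaw 11.0 tilt [-0.002 -0.001 -1.   ]
shift cm [ 0.2  -0.45 -4.77] roll -0.006 F [-0.3 -1.2 -0.7] j7 -0.5 open 0.597
```

View pics/c7.png

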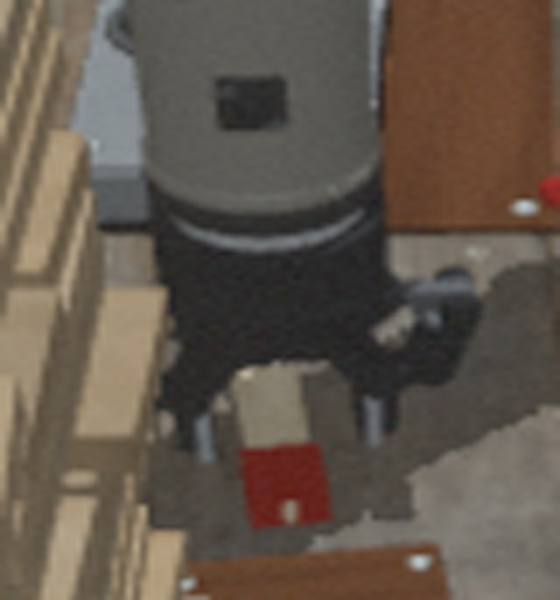

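```bash
python3 -c "
from h import *
d=dict(np.load('pics/side2.png.npz'))
for u,v,z in [(253/7+220-.5,526/5+180-.5,0),(330/7+220-.5,521/5+180-.5,0),(244/7+220-.5,446/5+180-.5,.022),(320/7+220-.5,443/5+180-.5,.022)]: print(ray(d,u,v,z).round(4))
print(proj(d,[[.638,.257,.022],[.6343,.2766,0],[.6343,.2766,.022]]))
"
```

```text
[0.6504 0.2752 0.    ]
[0.622  0.2715 0.    ]
[0.6552 0.2404 0.022 ]
[0.6268 0.2379 0.022 ]
[[260.49676458 273.93835471]
 [261.79835655 285.25964091]
 [261.46737656 280.18469429]]
```

```bash
python3 -m pendant '0.6 0.3 -0.7 -2 0; 0.6 0.3 -0.7 -3.5 0; 0.6 0.3 -0.7 -3.5 0'; python3 -c "
from h import *
go(.6395,.254,.0125,10.7)
"
```

```text
t: 6.18
position: [0.6393, 0.2506, 0.0238]
tcp_rot: [-2.004, -2.418, 0.008]
force: [0.3, -0.5, -0.3]
opening: 0.604
t 6.17 p [639.3 250.6  23.8] jaw 10.7 tilt [-0.005 -0.003 -1.   ]
shift cm [ 0.02  0.34 -1.13] roll -0.0 F [ 0.3 -0.5 -0.3] j7 -0.5 open 0.604
```

```bash
python3 -m pendant '0.6 0 0.3 -1.1 0; 0.6 0 0.3 -1.1 0; 0.2 0 0.3 -1.1 0; 0.2 0 0.3 -1.1 0; 0.2 0 0.3 -1.1 0;0.2 0 0.3 -1.1 0' 60; python3 -c "
from h import *
go(.6395,.254,.0125,10.7)
"
```

```text
t: 6.92
position: [0.641, 0.257, 0.0167]
tcp_rot: [2.001, 2.421, 0.003]
force: [-0.6, -0.1, 3.6]
opening: 0.247
t 6.92 p [641.  257.   16.7] jaw 10.8 tilt [ 0.002  0.001 -1.   ]
shift cm [-0.15 -0.3  -0.42] roll -0.002 F [-0.6 -0.1  3.6] j7 -0.51 open 0.247
```

```bash
python3 -m pendant '0.2 0 0 0 0'; python3 -c "
from h import *
go(.6395,.254,.0125,10.7)
d=snap('side','side3.png')
cv2.imwrite('pics/c8.png',cv2.resize(d['image'][180:300,220:300,::-1],None,fx=7,fy=5,interpolation=cv2.INTER_CUBIC))
"
```

```text
t: 7.05
position: [0.6409, 0.2569, 0.0167]
tcp_rot: [2.001, 2.421, 0.002]
force: [0.6, 0.6, 5.0]
opening: 0.252
t 7.05 p [640.9 256.9  16.7] jaw 10.8 tilt [ 0.001  0.001 -1.   ]
shift cm [-0.14 -0.29 -0.42] roll -0.002 F [0.6 0.6 5. ] j7 -0.51 open 0.252
```

View pics/c8.png

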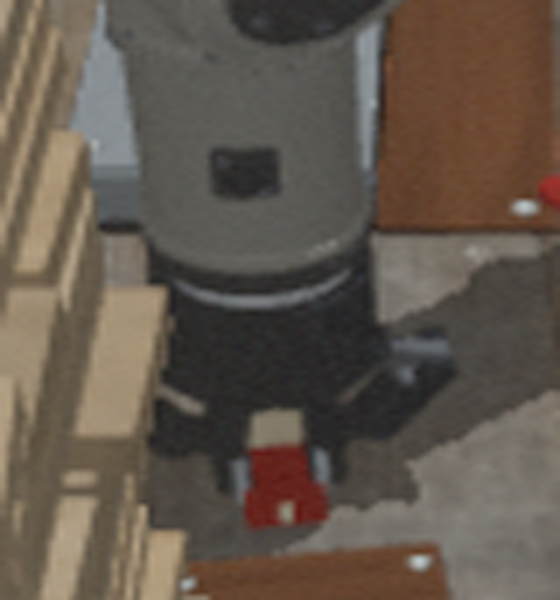

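```bash
python3 -m pendant '0.5 0 0 0.3 0; 0.5 0 0 0.9 0; 0.5 0 0 0.9 0; 0.2 0 0 0.9 0; 0.2 0 0 0.9 0;0.2 0 0 0.9 0' 40; python3 -c "
from h import *
go(.6395,.254,.0125,10.7)
"
```

```text
t: 7.85
position: [0.6404, 0.2564, 0.0249]
tcp_rot: [2.002, 2.421, 0.0]
force: [0.2, -0.6, 0.5]
opening: 0.25
t 7.85 p [640.4 256.4  24.9] jaw 10.8 tilt [ 0. -0. -1.]
shift cm [-0.09 -0.24 -1.24] roll -0.002 F [ 0.2 -0.6  0.5] j7 -0.51 open 0.25
```

```bash
python3 -m pendant '0.6 0 0 0.1 0; 0.6 0 0 2 0;0.6 0 0 6 0;0.6 0 -5 9 0;0.6 0 -9 9 0'; python3 -c "
from h import *
print(r.tip_extent)
go(.6395,.254,.0125,10.7)
d=snap('side','side4.png')
cv2.imwrite('pics/c9.png',cv2.resize(d['image'][180:300,220:300,::-1],None,fx=7,fy=5,interpolation=cv2.INTER_CUBIC))
"
```

```text
t: 8.48
position: [0.6431, 0.1665, 0.1202]
tcp_rot: [1.998, 2.417, 0.011]
force: [0.6, -0.7, 0.9]
opening: 0.603
0.008
t 8.47 p [643.1 166.5 120.2] jaw 10.9 tilt [ 0.009  0.002 -1.   ]
shift cm [ -0.36   8.75 -10.77] roll -0.003 F [ 0.6 -0.7  0.9] j7 -0.35 open 0.603
```

View pics/c9.png

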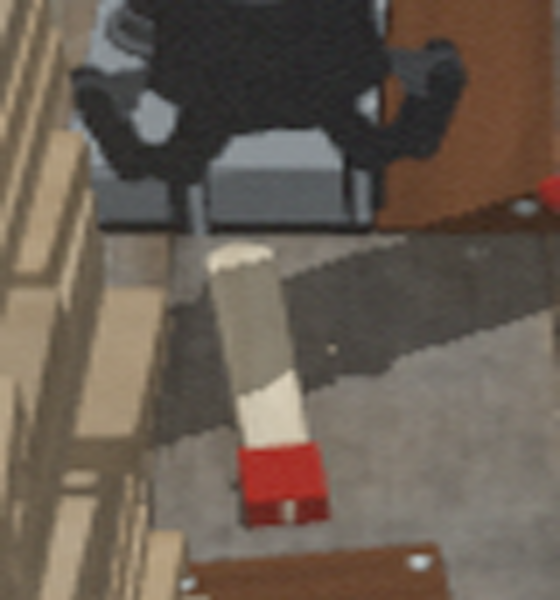

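```bash
python3 -c "
from h import *
d=snap('top','top4.png')
a=cv2.imread('pics/top4.png'); b=cv2.imread('pics/side4.png'); c=cv2.imread('pics/side3.png')
A=cv2.resize(a[155:205,185:250],None,fx=8,fy=8,interpolation=cv2.INTER_NEAREST)
B=cv2.resize(b[225:295,240:275],None,fx=8,fy=8,interpolation=cv2.INTER_NEAREST)
C=cv2.resize(c[225:295,240:275],None,fx=8,fy=8,interpolation=cv2.INTER_NEAREST)
cv2.imwrite('pics/c10.png',np.hstack([B,C])); cv2.imwrite('pics/c11.png',A)
"
```

```text
(no output)
```

View pics/c10.png

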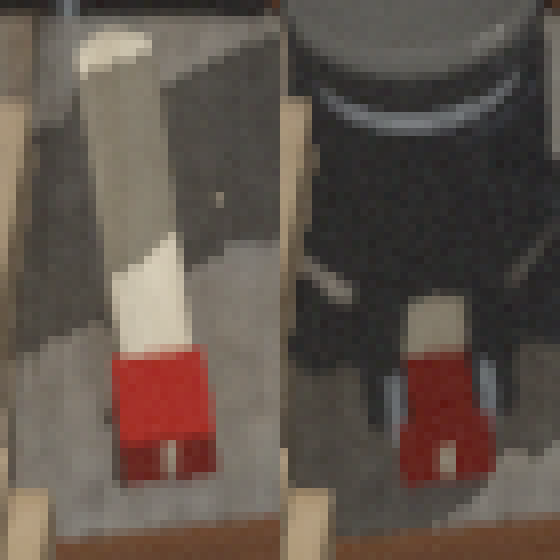

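View pics/c11.png

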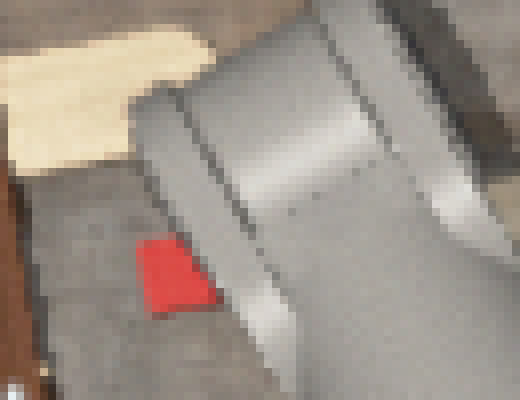

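```bash
python3 -m pendant '0.2 0 0 0 0;0.2 0 0 0 0;0.2 0 0 0 0;0.2 0 0 0 0'; python3 -c "
from h import *
go(.6395,.254,.0125,10.7)
d=snap('side','side5.png')
s,_=state();p=np.array(s['position'])
print(proj(d,[p+[0,0,-.008],p,p+[0,0,.011]]))
cv2.imwrite('pics/c12.png',cv2.resize(d['image'][180:250,220:300,::-1],None,fx=8,fy=8,interpolation=cv2.INTER_NEAREST))
"
```

```text
t: 9.07
position: [0.6401, 0.1676, 0.1147]
tcp_rot: [-2.0, -2.422, -0.0]
force: [0.3, 0.2, -0.0]
opening: 0.201
t 9.07 p [640.1 167.6 114.7] jaw 10.9 tilt [-0.  0. -1.]
shift cm [ -0.06   8.64 -10.22] roll -0.004 F [ 0.3  0.2 -0. ] j7 -0.35 open 0.201
[[260.48347517 226.25783421]
 [260.35767419 224.11165208]
 [260.18238201 221.12114338]]
```

View pics/c12.png

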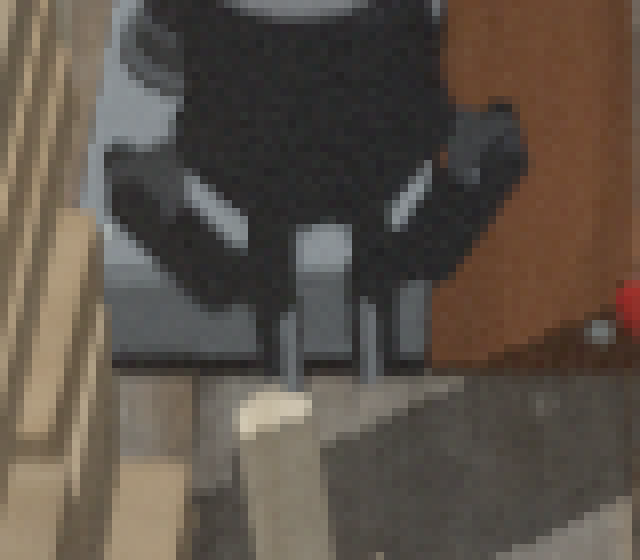

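```bash
python3 -m pendant '0.6 0 4.5 0 0;0.6 0 8.5 -4 0;0.6 0 8.5 -8 0;0.6 0 8.5 -8 0'; python3 -c "
from h import *
go(.6395,.254,.012,10.7)"
```

```text
t: 9.62
position: [0.6372, 0.2502, 0.0305]
tcp_rot: [-1.998, -2.42, 0.014]
force: [0.2, -0.3, -0.3]
opening: 0.601
t 9.62 p [637.2 250.2  30.5] jaw 10.9 tilt [-0.008 -0.004 -1.   ]
shift cm [ 0.23  0.38 -1.85] roll -0.004 F [ 0.2 -0.3 -0.3] j7 -0.5 open 0.601
```

```bash
python3 -m pendant '0.6 0 0 -1 0;0.6 0 0 -1.8 0;0.6 0 0 -1.8 0;0.6 0 0 -1.8 0'; python3 -c "
from h import *
go(.6395,.254,.012,10.7)
d=snap('side','side6.png')
cv2.imwrite('pics/c13.png',cv2.resize(d['image'][225:295,230:290,::-1],None,fx=8,fy=8,interpolation=cv2.INTER_NEAREST))"
```

```text
t: 10.12
position: [0.6409, 0.2514, 0.0177]
tcp_rot: [2.002, 2.42, 0.002]
force: [0.2, 0.4, 0.2]
opening: 0.604
t 10.12 p [640.9 251.4  17.7] jaw 10.8 tilt [ 0.001  0.001 -1.   ]
shift cm [-0.14  0.26 -0.57] roll -0.002 F [0.2 0.4 0.2] j7 -0.5 open 0.604
```

View pics/c13.png

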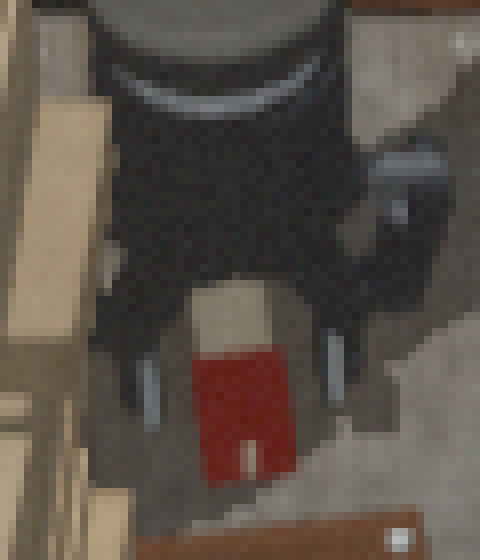

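```bash
python3 -c "
from h import *
for f,T,g,px in [('side6',(.6409,.2514,.0177),.0255,((152,430),(336,405),230)),('side3',(.6409,.2569,.0167),.0115,((395,430),(487,412),205)),('side5',(.6401,.1676,.1147),.010,((290,388),(370,383),0))]:
  d=dict(np.load('pics/%s.png.npz'%f)); T=np.array(T); j=np.array([np.cos(.188),np.sin(.188),0]); n=np.array([-j[1],j[0],0])
  for s in (1,-1):
    for zz in (-.008,0,.005):
      print(f,s,zz,proj(d,[T+s*j*(g+.003)+n*.011+[0,0,zz]]).round(1))
  if f=='side5': print([(u/8+220,v/8+180) for u,v in px[:2]])
  elif f=='side6': print([(u/8+230,v/8+225) for u,v in px[:2]])
  else: print([((u-280)/8+240,v/8+225) for u,v in px[:2]])
"
```

```text
side6 1 -0.008 [[249.3 279.9]]
side6 1 0 [[249.1 278.1]]
side6 1 0.005 [[249.  276.9]]
side6 -1 -0.008 [[271.1 276.9]]
side6 -1 0 [[271.  275.1]]
side6 -1 0.005 [[271.  273.9]]
[(249.0, 278.75), (272.0, 275.625)]
side3 1 -0.008 [[254.6 281.2]]
side3 1 0 [[254.4 279.3]]
side3 1 0.005 [[254.3 278.2]]
side3 -1 -0.008 [[265.7 279.6]]
side3 -1 0 [[265.6 277.8]]
side3 -1 0.005 [[265.5 276.6]]
[(254.375, 278.75), (265.875, 276.5)]
side5 1 -0.008 [[256. 230.]]
side5 1 0 [[255.9 227.8]]
side5 1 0.005 [[255.8 226.5]]
side5 -1 -0.008 [[266.  228.8]]
side5 -1 0 [[265.9 226.6]]
side5 -1 0.005 [[265.9 225.2]]
[(256.25, 228.5), (266.25, 227.875)]
```

```bash
python3 -m pendant '0.6 -0.1 0.3 -0.4 0;0.6 -0.1 0.3 -0.8 0;0.6 -0.1 0.3 -0.8 0;0.6 -0.1 0.3 -0.8 0'; python3 -c "
from h import *
go(.6395,.254,.010,10.7)"
```

```text
t: 10.68
position: [0.6394, 0.2544, 0.0087]
tcp_rot: [-2.002, -2.421, 0.0]
force: [-0.2, -0.2, -0.3]
opening: 0.602
t 10.68 p [639.4 254.4   8.7] jaw 10.8 tilt [-0. -0. -1.]
shift cm [ 0.01 -0.04  0.13] roll -0.002 F [-0.2 -0.2 -0.3] j7 -0.51 open 0.602
```

```bash
python3 -m pendant '0.2 0 0 0 0;0.2 0 0 0 0;0.2 0 0 0 0;0.2 0 0 0 0' 50; python3 -c "
from h import *
go(.6395,.254,.010,10.7)
d=snap('side','side7.png')
cv2.imwrite('pics/c14.png',cv2.resize(d['image'][225:295,230:290,::-1],None,fx=8,fy=8,interpolation=cv2.INTER_NEAREST))"
```

```text
t: 11.18
position: [0.6397, 0.2546, 0.0092]
tcp_rot: [2.002, 2.421, 0.001]
force: [1.0, -1.0, 1.4]
opening: 0.263
t 11.18 p [639.7 254.6   9.2] jaw 10.8 tilt [ 0.001  0.    -1.   ]
shift cm [-0.02 -0.06  0.08] roll -0.002 F [ 1.  -1.   1.4] j7 -0.51 open 0.263
```

View pics/c14.png

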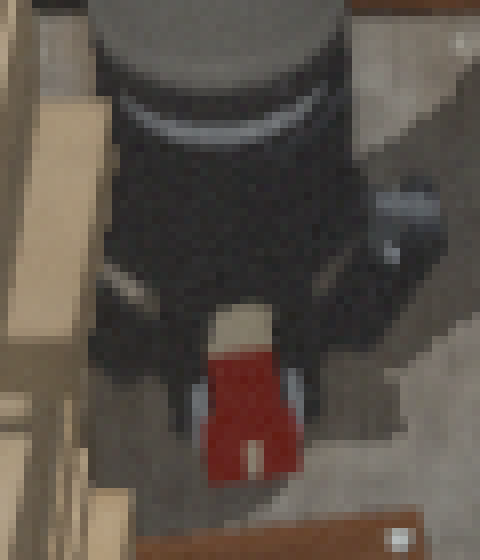

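```bash
python3 -m pendant '0.2 0 0 2 0;0.2 0 0 5 0;0.2 0 0 8 0;0.2 0 0 8 0' 50; python3 -c "
from h import *
go(.6395,.254,.010,10.7)
d=snap('side','side8.png')
cv2.imwrite('pics/c15.png',cv2.resize(d['image'][200:295,220:300,::-1],None,fx=6,fy=6,interpolation=cv2.INTER_NEAREST))"
```

```text
t: 11.72
position: [0.6414, 0.2561, 0.0934]
tcp_rot: [2.0, 2.419, 0.011]
force: [-0.0, -0.2, -1.3]
opening: 0.263
t 11.72 p [641.4 256.1  93.4] jaw 10.8 tilt [ 0.007  0.004 -1.   ]
shift cm [-0.19 -0.21 -8.34] roll -0.002 F [-0.  -0.2 -1.3] j7 -0.48 open 0.263
```

View pics/c15.png

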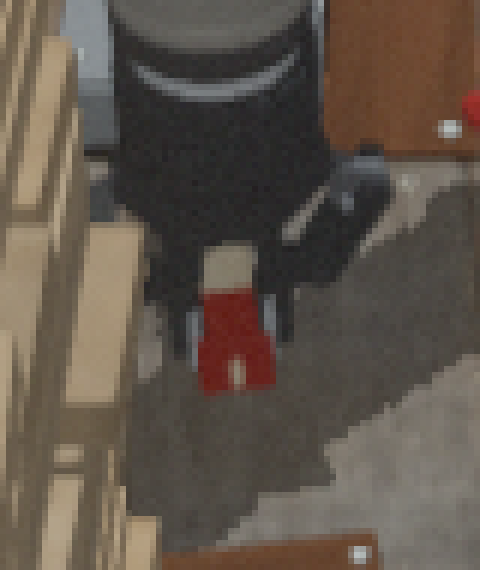

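```bash
python3 -m pendant '0.2 -2 -2 2 0;0.2 -5 -5.5 5 0.17;0.2 -8 -9 6 0.34;0.2 -11 -13 6 0.52;0.2 -14 -17 6 0.7;0.2 -16.5 -21 6 0.88;0.2 -19 -25 6 1.06;0.2 -20.6 -28.5 6 1.24' 80;  python3 -m pendant '0.2 0 0 0 0.14;0.2 0 0 0 0.14;0.2 0 0 0 0.14'; python3 -c "
from h import *
go(.435,-.029,.035,90)
d=snap('side','side9.png')
cv2.imwrite('pics/c16.png',cv2.resize(d['image'][80:260,220:420,::-1],None,fx=3,fy=3,interpolation=cv2.INTER_CUBIC))
d=snap('top','top9.png')
cv2.imwrite('pics/c17.png',cv2.resize(d['image'][140:320,200:400,::-1],None,fx=3,fy=3,interpolation=cv2.INTER_CUBIC))"
```

```text
t: 12.78
position: [0.4307, -0.0323, 0.1476]
tcp_rot: [-0.214, -3.131, 0.002]
force: [0.2, -0.1, -0.7]
opening: 0.245
t: 13.15
position: [0.433, -0.0299, 0.1485]
tcp_rot: [-0.004, -3.141, -0.001]
force: [-0.4, 0.9, -1.8]
opening: 0.25
t 13.15 p [433.  -29.9 148.5] jaw 89.9 tilt [-0.001  0.001 -1.   ]
shift cm [  0.2    0.09 -11.35] roll 0.003 F [-0.4  0.9 -1.8] j7 1.32 open 0.25
```

View pics/c16.png

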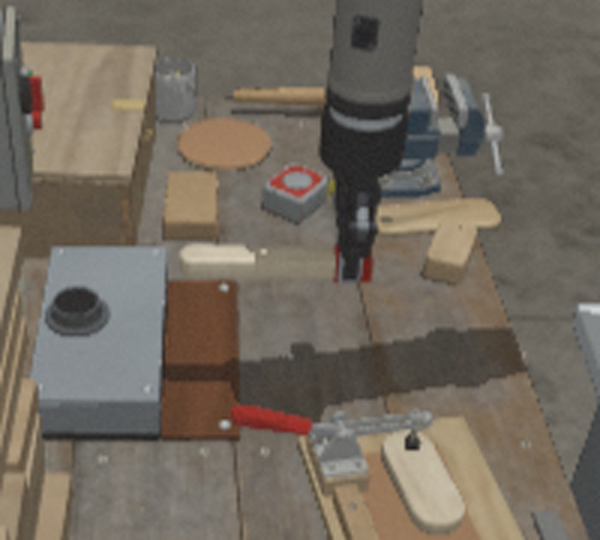

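View pics/c17.png

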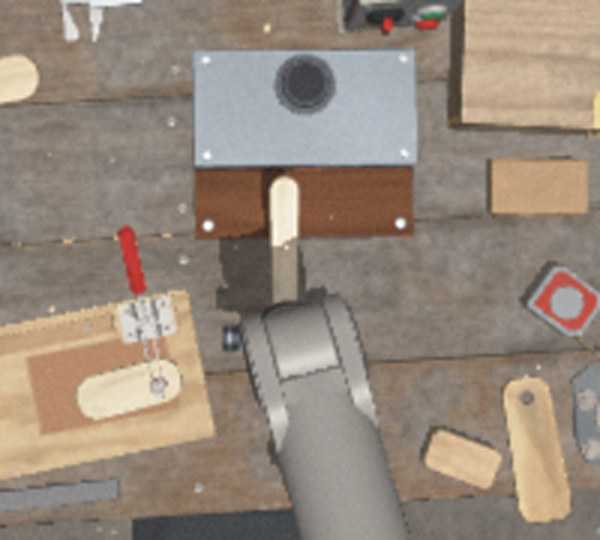

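```bash
python3 -c "
from h import *
d=dict(np.load('pics/top9.png.npz')); e=dict(np.load('pics/side9.png.npz'))
for z in(.14,.15,.16): print(z,ray(d,200+285/3-.5,140+178/3-.5,z))
P=[[x,y,z] for x,y,z in [(.4135,-.03,.1393),(.4135,-.03,.1613),(.5985,-.03,.1393),(.5985,-.03,.1613)]]
for q in proj(e,P): print('side crop',(q+.5-[220,80])*3)
for q in proj(d,P): print('top crop',(q+.5-[200,140])*3)
# left/right edges of blank near (270..298, y 200 crop)
for u,v in ((270,215),(298,215),(272,290),(300,290)): print(ray(d,200+u/3-.5,140+v/3-.5,.1613))
cv2.imwrite('pics/c18.png',cv2.resize(e['image'][150:180,270:350,::-1],None,fx=9,fy=9,interpolation=cv2.INTER_NEAREST))
"
```

```text
0.14 [ 0.59560615 -0.03215304  0.14      ]
0.15 [ 0.59508324 -0.03171107  0.15      ]
0.16 [ 0.59456034 -0.0312691   0.16      ]
side crop [367.05592081 274.21908804]
side crop [369.50553416 255.95366083]
side crop [176.86033481 272.01455495]
side crop [176.67279017 253.76646136]
top crop [284.395391   351.39624361]
top crop [285.31684179 352.78075763]
top crop [282.90665329 175.30698888]
top crop [283.80215713 174.15688674]
[ 0.55613789 -0.01530584  0.1613    ]
[ 0.55593679 -0.04438994  0.1613    ]
[ 0.47841398 -0.01675001  0.1613    ]
[ 0.47819054 -0.04577418  0.1613    ]
```

View pics/c18.png

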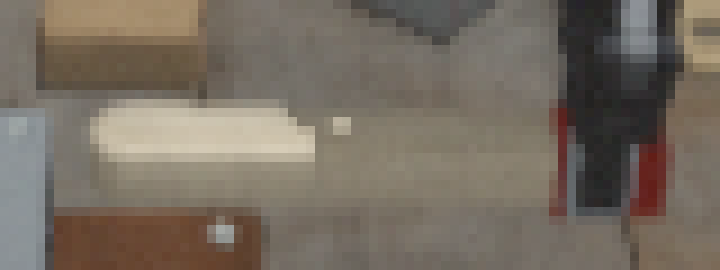

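```bash
python3 -m pendant '0.2 -0.3 0 -4 0;0.2 -0.3 0 -8 0;0.2 -0.3 0 -11 0;0.2 -0.3 0 -11.6 0;0.2 -0.3 0 -11.6 0;0.2 -0.3 0 -11.6 0' 80; python3 -c "
from h import *
go(.435,-.029,.0315,90)
d=snap('side','side10.png')
cv2.imwrite('pics/c19.png',cv2.resize(d['image'][180:240,260:360,::-1],None,fx=8,fy=8,interpolation=cv2.INTER_NEAREST))"
```

```text
t: 14.0
position: [0.4318, -0.0304, 0.0341]
tcp_rot: [0.003, 3.139, -0.001]
force: [-0.2, 0.8, 0.5]
opening: 0.25
t 14.0 p [431.8 -30.4  34.1] jaw 89.9 tilt [ 0.003 -0.    -1.   ]
shift cm [ 0.32  0.14 -0.26] roll 0.002 F [-0.2  0.8  0.5] j7 1.14 open 0.25
```

View pics/c19.png

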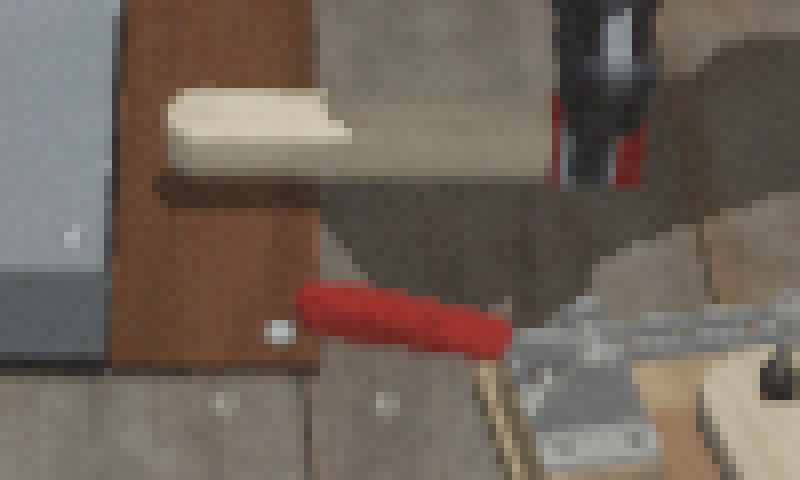

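```bash
python3 -m pendant '0.2 1 0.1 -0.2 0;0.2 2.5 0.1 -0.2 0;0.2 4 0.1 -0.2 0;0.2 5.5 0.1 -0.2 0;0.2 7 0.1 -0.2 0;0.2 8.5 0.1 -0.2 0;0.2 10 0.1 -0.2 0;0.2 10.4 0.1 -0.2 0' 80; python3 -c "
from h import *
go(.536,-.029,.0272,90)"
```

```text
t: 15.05
position: [0.5361, -0.0295, 0.0312]
tcp_rot: [0.004, 3.14, 0.001]
force: [0.2, -0.3, -0.4]
opening: 0.254
t 15.05 p [536.1 -29.5  31.2] jaw 89.9 tilt [ 0.002  0.    -1.   ]
shift cm [-0.01  0.05 -0.4 ] roll 0.003 F [ 0.2 -0.3 -0.4] j7 1.12 open 0.254
```

```bash
python3 -m pendant '0.2 0 0 -0.2 0;0.2 0 0 -0.4 0;0.2 0 0 -0.6 0;0.2 0 0 -0.7 0;0.2 0 0 -0.7 0' 80; python3 -c "
from h import *
go(.536,-.029,.0272,90)"
```

```text
t: 15.68
position: [0.5342, -0.0295, 0.0241]
tcp_rot: [-0.002, -3.142, 0.0]
force: [-3.5, -0.4, 4.5]
opening: 0.254
t 15.68 p [534.2 -29.5  24.1] jaw 89.9 tilt [-0. -0. -1.]
shift cm [0.18 0.05 0.31] roll 0.002 F [-3.5 -0.4  4.5] j7 1.12 open 0.254
```

```bash
python3 -m pendant '0.2 0 -0.25 0 0;0.2 0 -0.5 0 0;0.2 0 -0.75 0 0;0.2 0 -1 0 0' 80;python3 -m pendant '0.2 0 -0.25 0 0;0.2 0 -0.5 0 0;0.2 0 -0.75 0 0;0.2 0 -1 0 0'; python3 -c "
from h import *
go(.536,-.029,.0272,90)"
```

```text
t: 16.18
position: [0.5355, -0.0393, 0.0242]
tcp_rot: [0.002, 3.139, 0.001]
force: [0.0, 1.0, 3.5]
opening: 0.252
t: 16.68
position: [0.533, -0.0503, 0.0229]
tcp_rot: [-0.004, -3.139, 0.001]
force: [-0.2, 1.3, -0.2]
opening: 0.254
t 16.68 p [533.  -50.3  22.9] jaw 89.9 tilt [-0.003 -0.    -1.   ]
shift cm [0.3  2.13 0.43] roll 0.002 F [-0.2  1.3 -0.2] j7 1.16 open 0.254
```

```bash
python3 -m pendant '0.2 0 0 -0.2 0;0.2 0 0 -0.4 0;0.2 0 0 -0.4 0' ; python3 -c "
from h import *
go(.536,-.029,.0172,90)"
```

```text
t: 17.05
position: [0.5342, -0.0496, 0.0196]
tcp_rot: [-0.003, -3.141, 0.0]
force: [0.5, 0.5, -0.7]
opening: 0.254
t 17.05 p [534.2 -49.6  19.6] jaw 89.9 tilt [-0. -0. -1.]
shift cm [ 0.18  2.06 -0.24] roll 0.002 F [ 0.5  0.5 -0.7] j7 1.15 open 0.254
```

```bash
python3 -m pendant '0.2 0 0 -0.15 0;0.2 0 0 -0.3 0;0.2 0 0 -0.3 0' ; python3 -c "
from h import *
go(.536,-.029,.0172,90)
d=snap('side','side11.png')
cv2.imwrite('pics/c20.png',cv2.resize(d['image'][180:240,260:360,::-1],None,fx=8,fy=8,interpolation=cv2.INTER_NEAREST))"
```

```text
t: 17.42
position: [0.5345, -0.0495, 0.0172]
tcp_rot: [0.003, 3.141, -0.0]
force: [-1.3, -0.5, 3.0]
opening: 0.256
t 17.43 p [534.5 -49.5  17.2] jaw 89.9 tilt [ 0. -0. -1.]
shift cm [ 0.15  2.05 -0.  ] roll 0.002 F [-1.3 -0.5  3. ] j7 1.15 open 0.256
```

View pics/c20.png

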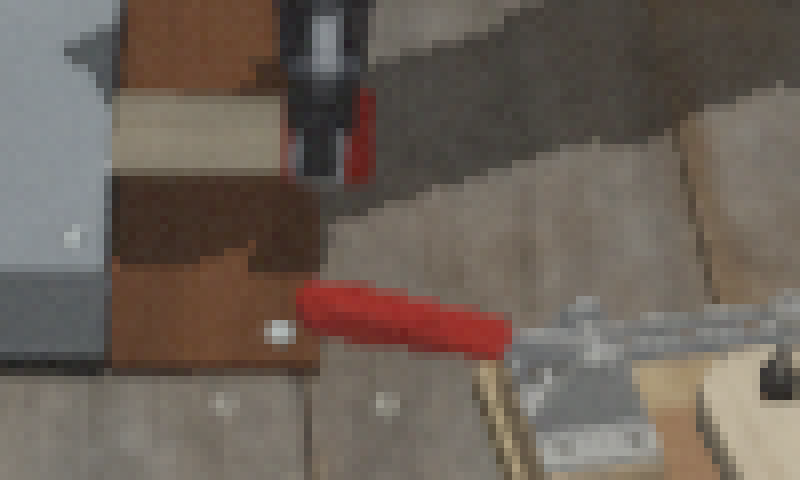

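```bash
python3 -m pendant '0.2 0 0 0.15 0;0.2 0.6 0 0.15 0;0.2 1.2 0 0.15 0;0.2 1.8 0 0.15 0;0.2 2.4 0 0.15 0;0.2 2.6 0 0.15 0' ; python3 -c "
from h import *
go(.566,-.0495,.0172,90)"
```

```text
t: 18.23
position: [0.5609, -0.0494, 0.0183]
tcp_rot: [0.003, 3.141, 0.0]
force: [0.7, -0.6, -0.1]
opening: 0.251
t 18.23 p [560.9 -49.4  18.3] jaw 89.9 tilt [ 0.  0. -1.]
shift cm [ 0.51 -0.01 -0.11] roll 0.002 F [ 0.7 -0.6 -0.1] j7 1.16 open 0.251
```

```bash
python3 -m pendant '0.2 0.3 0 0 0;0.2 0.6 0 0 0;0.2 0.9 0 0 0;0.2 1.1 0 0 0;0.2 1.1 0 0 0' ; python3 -c "
from h import *
go(.566,-.0495,.0172,90)"
```

```text
t: 18.85
position: [0.5673, -0.0495, 0.0173]
tcp_rot: [-0.002, -3.133, 0.002]
force: [-8.2, -0.3, 2.5]
opening: 0.253
t 18.85 p [567.3 -49.5  17.3] jaw 89.9 tilt [-0.009 -0.001 -1.   ]
shift cm [-0.13  0.   -0.01] roll 0.001 F [-8.2 -0.3  2.5] j7 1.16 open 0.253
```

```bash
python3 -m pendant '0.2 0.3 0 0 0;0.2 0.4 0 -0.1 0;0.2 0.4 0 -0.1 0' ; python3 -c "
from h import *
go(.566,-.0495,.0172,90)"
```

```text
t: 19.23
position: [0.5674, -0.0495, 0.0173]
tcp_rot: [-0.002, -3.125, 0.005]
force: [-18.0, -1.1, 15.9]
opening: 0.258
t 19.23 p [567.4 -49.5  17.3] jaw 89.9 tilt [-0.017 -0.003 -1.   ]
shift cm [-0.14  0.   -0.01] roll 0.001 F [-18.   -1.1  15.9] j7 1.16 open 0.258
```

```bash
python3 -m pendant '0.2 -0.4 0 0.1 0;0.2 -0.5 0 0.15 0' 30; python3 -m pendant '0.55 -0.1 0 0 0;0.55 -0.1 0 0 0;0.55 -0.1 0 0 0' ; python3 -c "
from h import *
go(.566,-.0495,.0172,90)"
```

```text
t: 19.48
position: [0.5672, -0.0496, 0.0181]
tcp_rot: [-0.002, -3.135, 0.002]
force: [-4.7, 0.6, 0.0]
opening: 0.251
t: 19.85
position: [0.5702, -0.0495, 0.0192]
tcp_rot: [0.003, 3.14, 0.0]
force: [-0.4, -0.5, -0.7]
opening: 0.55
t 19.85 p [570.2 -49.5  19.2] jaw 89.9 tilt [ 0.002  0.    -1.   ]
shift cm [-0.42  0.   -0.2 ] roll 0.002 F [-0.4 -0.5 -0.7] j7 1.16 open 0.55
```

```bash
python3 -m pendant '0.55 0 0 1.5 0;0.55 0 0 4 0;0.55 0 0 8 0;0.55 -4 0 12 0;0.55 -9 0 14 0;0.55 -14 0 14 0;0.55 -18 0 14 0;0.55 -18 0 14 0' ; python3 -c "
from h import *
go(.566,-.0495,.0172,90)
d=snap('side','side12.png')
cv2.imwrite('pics/c21.png',cv2.resize(d['image'][150:340,220:345,::-1],None,fx=4,fy=3,interpolation=cv2.INTER_CUBIC))
d=snap('top','top12.png')
cv2.imwrite('pics/c22.png',cv2.resize(d['image'][140:260,150:410,::-1],None,fx=3,fy=3,interpolation=cv2.INTER_CUBIC))"
```

```text
t: 20.85
position: [0.3865, -0.0502, 0.1589]
tcp_rot: [-0.005, -3.139, 0.008]
force: [0.7, -0.3, -0.4]
opening: 0.547
t 20.85 p [386.5 -50.2 158.9] jaw 89.8 tilt [-0.002 -0.005 -1.   ]
shift cm [ 17.95   0.07 -14.17] roll 0.003 F [ 0.7 -0.3 -0.4] j7 1.49 open 0.547
```

View pics/c21.png

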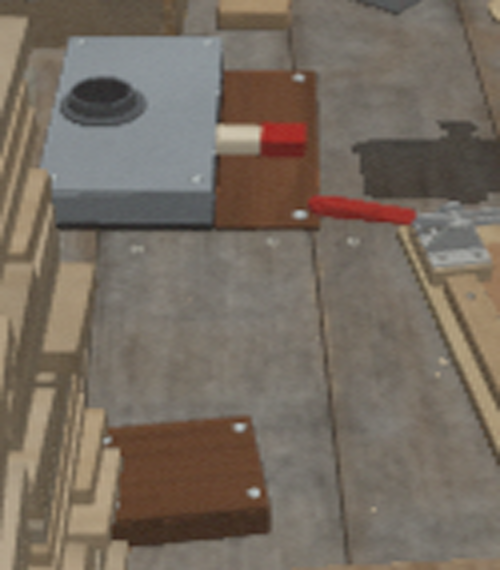

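View pics/c22.png

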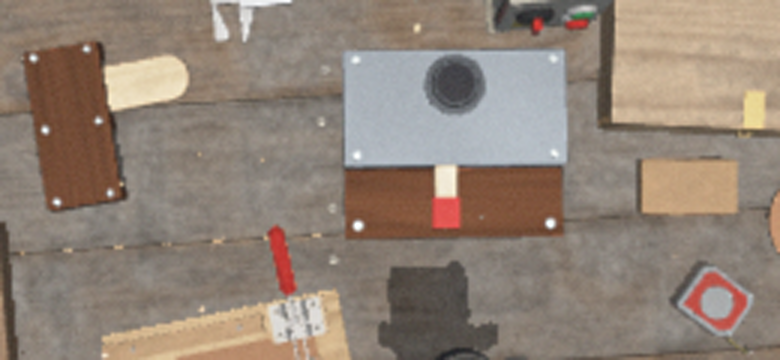

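```bash
python3 -c "
from h import *
from m import blankfit
d=dict(np.load('pics/top12.png.npz')); e=dict(np.load('pics/side12.png.npz'))
h=cv2.cvtColor(d['image'],cv2.COLOR_RGB2HSV)
m=cv2.inRange(h,(0,120,100),(6,255,255))|cv2.inRange(h,(174,120,100),(180,255,255))
s=m[190:225,280:315]; ys,xs=np.nonzero(s); xs=xs+280;ys=ys+190
print(xs.min(),xs.max(),ys.min(),ys.max())
for z in(.03,): print(ray(d,xs.mean(),ys.max()+.5,z),ray(d,xs.mean(),ys.min()-.5,z),ray(d,xs.min()-.5,ys.mean(),z)[1]-ray(d,xs.max()+.5,ys.mean(),z)[1])
P=[[x,y,z] for z in(.03,.008) for x in(.543,.578,.613) for y in (-.035,-.064)]
print((proj(e,P)+.5-[220,150])*[4,3])
a=dict(np.load('pics/top0.png.npz'))
D=np.abs(a['image'].astype(int)-d['image']).sum(2)
for n,b in (('wide',(150,145,225,182)),('cork',(360,190,400,215)),('tape',(372,222,405,255))): print(n,(D[b[1]:b[3],b[0]:b[2]]>60).sum())
"
```

```text
294 303 205 216
[ 0.54146265 -0.04975034  0.03      ] [ 0.58206821 -0.05010909  0.03      ] 0.033849606738298954
[[308.03586659 143.24877651]
 [307.79248509 125.11668142]
 [263.31203397 142.82320265]
 [263.84675969 124.70664085]
 [218.62899985 142.39801702]
 [219.94042591 124.29696783]
 [307.35437276 158.8319211 ]
 [307.1257156  140.65628363]
 [263.19352418 158.40467995]
 [263.72367408 140.24443163]
 [219.07245393 157.97782365]
 [220.360056   139.83294424]]
wide 0
cork 0
tape 0
```

```bash
python3 -c "
from rig import r
print(r.job_done(), r.get_state()['t'])"
```

```text
the job is handed in; nothing more can be done
the job is handed in; nothing more can be done
```

The narrow blank is loaded in the jig with its bare end against the stop. It lies flat, with the red end sticking out towards you. I handed the job in at about 21 s.

I drew it out of the rack by its bare end, put it down and took it again near the red end. I then slid it in under the hood and swept it sideways over the nest plate. It dropped into the groove about 10 mm left of the jig's centre line, and I pushed it home against the stop.

- **In the groove:** the upward force vanished during the sweep. The tool then touched down at the height expected for the groove floor, and the blank resisted lowering there.
- **Home against the stop:** the push stopped at 0.567 m (0.566 m expected) and built to 18 N. In the last top picture the red end lies at x = 0.5415 m, against 0.543 m expected, which is within calibration.
- **Lying flat:** in the side view the blank's outline matches one lying flat on the groove floor.
- **Other items:** comparing the first and last top pictures shows no change at the wide blank, the cork block or the tape measure. The arm stood clear at hand-in.

The first try at taking the red end failed because the fingertips closed on top of the blank. The second try closed too high to hold, so I opened, went lower and took it properly. The gripper opening read about 0.25 on the red end against 0.32 on the bare end, a difference I could not fully explain, but the grip held throughout.

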